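# Close the tacking jig to the gauge mark with its knurled wheel

## Task

Set the tacking jig on the welding bench: roll the top of its knurled wheel away from the robot side with a fingertip, stroke by stroke, until the gap between the jaws has closed so far that the red pointer of the yellow jaw stands on the green gauge mark. Do not run past the mark, and do not push the jaw or the mark themselves. Nothing is to be grasped or lifted: leave the things standing around the jig where they are, and finish with the hand clear of everything.

Things in the scene. Friction and masses are not known exactly. Their poses are not given: they have to be found in the camera images.
- jig: Fixed foot plate of the jig, 150 x 340 x 4 mm. Origin at the centre of its underside, on the bench; z up, x away from the robot (turned up to 26 degrees), y along the jaw's slide. The deck, 130 x 320 mm, carries in mm: blue fixed jaw at the -y end, inner face at y -110, 66 high; blue wheel housing x -42..42, y 70..130, 76 high; white scale rail x 36..62, y -145..55, 49 high (heights above bench).
- wheel: Knurled metal wheel, 60 mm across, 24 mm wide, axis along the jig's y. Origin at its centre, at (0, 100, 64) mm in the jig's frame; the frame turns with the wheel. Rolling its top towards the jig's +x closes the gap: the jaw moves 5 mm per radian, or 1 mm for every 6 mm of rim travel; the other way opens it. It turns under about 1.5 N at the rim and stays where it is left.
- wheel_top (a point): Topmost point of the wheel's rim, midway across its width, 94 mm above the bench and 18 mm proud of the housing. It does not turn with the wheel. The whole deck stands on rubber buffers and sinks level under the finger: it starts to sink under about 2 N and gives 1 mm for each further 2.5 N, 5 mm at most. Pressing it down about 3 mm gives a fingertip grip enough to roll the wheel.
- jaw: Yellow sliding jaw, a block 60 x 30 x 37 mm, top 66 mm above the bench, to be moved by the wheel only. Origin in the plane of its gripping face (facing the fixed jaw), on the jig's centre line 14 mm above the bench; axes as the jig. It slides towards the jig's -y as the gap closes; the gap is 70 mm at the start.
- pointer (a point): The end part of the red pointer on the jaw, a needle 3 mm wide that reaches over the white scale rail, 53 mm above the bench. It lies in the plane of the jaw's face.
- mark: The green gauge mark clamped on the white scale rail, a band 8 mm wide along the jig's y and 20 mm long along x, 50 mm above the bench. Origin at its centre, axes as the jig. It lies 10 to 26 mm from the pointer's start towards the jig's -y and is not to be moved. The pointer stands on the mark when it lies over the middle of the band (same jig y).
- tube: Bystander: off-cut of dark square tube 40 x 40 x 60 mm, lying loose. Origin under its centre.
- magnet: Bystander: red L-shaped holding magnet 80 x 80 x 18 mm, lying loose. Origin under its centre.
- nozzle: Bystander: brass torch nozzle 32 mm across, 55 mm tall, standing loose. Origin under its centre.
- spray: Bystander: blue spray can 54 mm across, 140 mm tall, standing loose beyond the fixed-jaw end of the jig. Origin under its centre.

How it is judged:
On the way:
1. a finger rolls the wheel (contact force between the fingers and wheel above 0.5 N and angular speed of wheel above 0.1 rad/s), for 0.2 s.
At the end, for the whole second after the job is handed in: The pointer stands on the green mark, within 3 mm of its middle along the scale, and the wheel is at rest (y of pointer in the frame of mark between -0.003 and 0.003 m and angular speed of wheel below 0.05 rad/s); the robot touches nothing.
It fails at once if the pointer runs past the mark (5.5 mm beyond its middle, clear of the band) (y of pointer in the frame of mark below -0.0055 m).
It fails at once if the jaw is pushed directly (more than 3 N) (contact force between any of the fingers, the arm and jaw above 3 N).
It fails at once if a bystander is moved or lifted by more than 15 mm (distance of any of tube, magnet, nozzle, spray from where it was at the start of the episode above 0.015 m).
It fails at once if the gauge mark is shifted along its rail (distance of mark from where it was at the start of the episode above 0.008 m).
It also fails if it takes over 51 s, if anything falls off the work surface, if the arm or the gripper's body presses on something with over 40 N, if the wrist force passes 120 N, or if a joint passes its speed limit or range.

## Robot

A 7-joint arm with a two-finger parallel gripper is mounted at the origin on the work surface. World frame = base frame: x ahead of the robot, y to its left, z up, the work surface at z = 0. Lengths are in m, angles in rad, forces in N, time in s.
With the tool pointing down it reaches from about 0.425 to 0.925 m from the base axis. Payload 6.8 kg.
Tool frame: the origin (TCP) lies midway between the tips of the shut fingers; the grasp point (between the pads) lies 19 mm behind it (robot.hold_point_z is the distance from the TCP to the grasp point, in m); y points along the fingers, z is the direction in which the jaws open and shut, and the axes are right-handed (so a half turn about y gives the same grasp; the last joint's range is limited). The gripper opens to 85 mm and grips with 20 to 120 N. Pads are 22 mm wide; open, the fingers measure 114 mm over their backs; the gripper's body (76 mm by 85 mm) begins 54 mm behind the grasp point. The pads swing forward as they close: fully open they stand 13 mm farther back than shut.
Start: joints at [-1.27, 0.477, 0.022, 1.555, -0.011, 1.109, -0.083], TCP at [0.268, 0.619, 0.231] pointing down, gripper open.
Joint ranges: [-2.96, 2.96], [-0.34, 2.1], [-1.41, 1.46], [0.24, 2.44], [-1.37, 4.51], [0.17, 1.92], [-2.96, 2.96]. Speed limits (rad/s): [2.39, 2.39, 3.14, 3.14, 3.14, 3.14, 3.14].

## Interface

Orientations are given as a rotation vector (axis times angle).
In Python, from cell import state, get_image, robot gives the robot as it stands. The module is installed in compiled form; this text tells all that it offers.
- The arm moves only by the tool drive_tool, never from a script. Its argument "increments" is a list of rows, each a list of 7 numbers: the shift along the tool's x, y, z in m, then the turn, a rotation vector about the tool's x, y, z in rad, then the opening, from 0 (shut) to 1 (fully open). In form: [[tx, ty, tz, rx, ry, rz, fingers], ...]. A call has 1 to 8 rows; each row is the pose to reach, as a shift and turn from the pose commanded when the call began, along the tool's axes at that moment; what a row does not reach only later rows make up. A row lasts 1/12 s, in which the tool goes at most 41.7 mm and 7.16 degrees, less where a joint would pass 70% of its speed; a pose out of reach is approached as far as the arm can. A call with a gripper value outside its range is refused whole. The fingers move at their own pace and stop on an object; "squeeze" is the grip in N (left out, the last holds). Time passes only in rows, so rows that repeat a pose let the fingers close. It gives the time, the measured TCP pose, the force and the opening at its end, in the units of the state.
- state(): the state, without advancing time (a new reading comes with each control period).
- get_image(name): name is "side" or "top" or "wrist"; returns a dict with "frame" (420x560x3 uint8, blue, green, red), "camera_matrix" (3x3 intrinsics, pixels), "R" (3x3) and "t" (3): a world point X has camera coordinates R X + t; the wrist camera has in their place "T_tool_cam" (4x4, takes a point from camera to tool coordinates, whose origin is the TCP and whose axes are the tool frame's). Camera axes: x right, y down, z forward; pixel columns grow to the right and rows downward; lengths in m; the calibration is good to about 2 mm. A picture is of the moment at which its call begins: read the wrist's pose just before it. There is no depth.
- robot.hand_in(): hands the job in, once; it reports no verdict.
The state is a dict: "t": time; "joint_pos": joint angles; "joint_velocities": joint speeds; "joint_efforts": joint torques, N m; "tcp_pos": TCP position; "eef_rot": TCP orientation; "contact_force": force on the tool from outside, world axes, zero at the start; "moment": the same for the moment, N m; "gripper_width": finger opening in m.
Only numpy, scipy, OpenCV 4.12 (cv2) and the standard library are available. Lean on these libraries where they do the work, as an engineer would, in place of code of your own. Each camera call takes 0.05 s, during which the arm holds its last target. There are 200 camera calls.

## Working session

There is one attempt and no reset: what is moved stays moved. The work goes in short steps, Python scripts to look and compute and a tool call to move; the robot and the scene stay as the last step left them, time stands still between calls to the robot, and variables do not carry over. Pictures are saved under pics/ and viewed, about 8 in all and at most 12, crops included, and the job is handed in when it is done.

Besides the shell and the picture viewer there is one more tool, called after "Call:" as name(argument=value, ...) on one line, values as JSON. drive_tool: Moves the arm, as the interface text tells. Its arguments: {"type":"object","properties":{"increments":{"type":"array","items":{"type":"array","items":{"type":"number"}}},"squeeze":{"type":"number"}},"required":["increments"]}

```bash
mkdir -p pics
cat > h.py <<'E'
import numpy as np, cv2
from cell import state, get_image, robot
from scipy.spatial.transform import Rotation as Ro
def grab(n):
    s=state(); d=get_image(n)
    if 'R' in d: R=np.array(d['R']);t=np.array(d['t']);d['Rc']=R.T;d['c']=-R.T@t
    else:
        T=np.array(d['T_tool_cam']);Rt=Ro.from_rotvec(s['eef_rot']).as_matrix()
        d['Rc']=Rt@T[:3,:3];d['c']=Rt@T[:3,3]+np.array(s['tcp_pos'])
    return d
def on(d,u,v,z):
    r=d['Rc']@np.linalg.solve(d['camera_matrix'],[u,v,1.]);return d['c']+r*(z-d['c'][2])/r[2]
def proj(d,X):
    p=np.array(d['camera_matrix'])@(d['Rc'].T@(np.array(X)-d['c']));return p[:2]/p[2]
E
python3 - <<'E'
from h import *
ims=[]
for n in('top','side'):
    d=grab(n);cv2.imwrite(f'pics/{n}0.png',d['frame']);print(n,d['c'].round(3))
s=state();print(s);print(Ro.from_rotvec(s['eef_rot']).as_matrix().round(3))
E
```

```text
top [ 0.536 -0.089  0.944]
side [ 0.591 -0.909  0.751]
{'t': 0.1, 'joint_pos': array([-1.27009155,  0.47773366,  0.02234871,  1.55633961, -0.01152532,
        1.10931963, -0.08308797]), 'joint_velocities': array([ 1.10017609e-03, -8.71953027e-04, -8.66699011e-05, -4.37519493e-03,
       -1.88417832e-04,  8.88503973e-04, -1.56004173e-03]), 'joint_efforts': array([ 4.67367325e-03, -5.97765040e+01,  1.61403548e+00, -2.81952918e+01,
        1.28704630e-02,  5.14413288e-03, -2.43628853e-05]), 'tcp_pos': array([0.26811504, 0.61888283, 0.23041766]), 'eef_rot': array([-1.54856763,  0.32091901, -0.32054199]), 'contact_force': array([ 0.79578715, -0.70870051, -0.26898471]), 'moment': array([ 0.04282415, -0.01793434,  0.03392316]), 'gripper_width': 0.08551204271588256}
[[ 0.918 -0.001  0.397]
 [-0.397 -0.002  0.918]
 [ 0.    -1.    -0.002]]
```

View pics/top0.png

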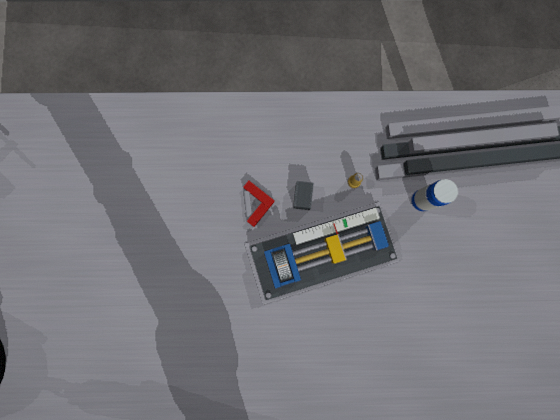

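View pics/side0.png

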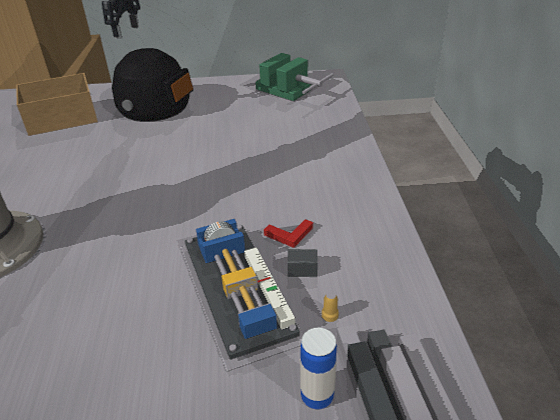

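Top view: wheel near (283,265), yellow jaw (336,248), mark (345,223), magnet (258,203), tube (303,195), nozzle (355,180). The side view confirms this, with the spray can at the far jaw end. Next I'll measure by colour and find the wheel in two views.

```bash
cat >> h.py <<'E'
def mask(f,lo,hi): return cv2.inRange(cv2.cvtColor(f,cv2.COLOR_BGR2HSV),np.array(lo),np.array(hi))
def blobs(m,amin=8):
    n,l,s,c=cv2.connectedComponentsWithStats(m);return [(s[i].tolist(),c[i].round(1).tolist(),l==i) for i in range(1,n) if s[i][4]>=amin]
RNG=dict(yellow=([18,120,90],[32,255,255]),green=([50,110,60],[85,255,255]),blue=([100,120,50],[125,255,255]),red=([0,150,80],[6,255,255]))
E
python3 - <<'E'
from h import *
for n in('top','side'):
    d=grab(n);f=d['frame']
    for k,(a,b) in RNG.items():
        for s,c,m in blobs(mask(f,a,b)):
            if n=='side' and c[1]<190: continue
            z={'yellow':.066,'green':.05,'blue':.076,'red':.053}[k]
            ps=np.argwhere(m)[:,::-1].astype(np.float32);r=cv2.minAreaRect(ps)
            print(n,k,s,c,'z',z,on(d,*c,z).round(4),'rect',[on(d,*p,z)[:2].round(3).tolist() for p in cv2.boxPoints(r)])
    u,v={'top':(283,265),'side':(219,230)}[n]
    cv2.imwrite(f'pics/{n}z.png',cv2.resize(f[195:310,235:405] if n=='top' else f[205:365,170:310],None,fx=4.5 if n=='top' else 3.7,fy=4.5 if n=='top' else 3.7,interpolation=2))
E
```

```text
top yellow [348, 178, 14, 10, 78] [354.1, 183.1] z 0.066 [ 0.7    -0.2645  0.066 ] rect [[0.695, -0.247], [0.715, -0.253], [0.707, -0.28], [0.687, -0.274]]
top yellow [295, 234, 51, 30, 536] [326.9, 251.3] z 0.066 [ 0.5469 -0.1994  0.066 ] rect [[0.554, -0.121], [0.586, -0.223], [0.528, -0.24], [0.497, -0.139]]
top yellow [343, 236, 29, 13, 158] [356.5, 242.0] z 0.066 [ 0.5669 -0.2658  0.066 ] rect [[0.564, -0.233], [0.582, -0.296], [0.571, -0.299], [0.552, -0.237]]
top green [343, 219, 5, 8, 23] [344.8, 222.7] z 0.05 [ 0.6116 -0.2437  0.05  ] rect [[0.619, -0.239], [0.621, -0.245], [0.604, -0.249], [0.603, -0.243]]
top blue [427, 181, 22, 25, 187] [433.3, 196.2] z 0.076 [ 0.6669 -0.4389  0.076 ] rect [[0.685, -0.415], [0.701, -0.449], [0.651, -0.471], [0.635, -0.437]]
top blue [412, 192, 12, 19, 48] [415.0, 202.9] z 0.076 [ 0.6522 -0.3971  0.076 ] rect [[0.67, -0.383], [0.677, -0.398], [0.636, -0.414], [0.63, -0.399]]
top blue [369, 221, 20, 29, 326] [378.8, 235.0] z 0.076 [ 0.5814 -0.3136  0.076 ] rect [[0.606, -0.293], [0.614, -0.318], [0.557, -0.335], [0.549, -0.31]]
top blue [36
[... 1620 characters left out ...]
0.076 ] rect [[0.549, -0.323], [0.61, -0.304], [0.62, -0.357], [0.561, -0.375]]
side blue [301, 344, 36, 29, 588] [317.8, 361.1] z 0.076 [ 0.6729 -0.4306  0.076 ] rect [[0.644, -0.446], [0.651, -0.396], [0.706, -0.404], [0.696, -0.454]]
side blue [301, 391, 33, 18, 240] [316.5, 402.0] z 0.076 [ 0.6609 -0.4995  0.076 ] rect [[0.636, -0.505], [0.641, -0.479], [0.687, -0.488], [0.681, -0.513]]
side red [264, 220, 49, 27, 608] [288.8, 233.1] z 0.053 [ 0.6615 -0.0959  0.053 ] rect [[0.61, -0.065], [0.715, -0.055], [0.711, -0.133], [0.612, -0.142]]
side red [258, 277, 12, 5, 16] [263.6, 279.1] z 0.053 [ 0.6011 -0.2223  0.053 ] rect [[0.59, -0.224], [0.611, -0.217], [0.612, -0.22], [0.591, -0.228]]
```

View pics/topz.png

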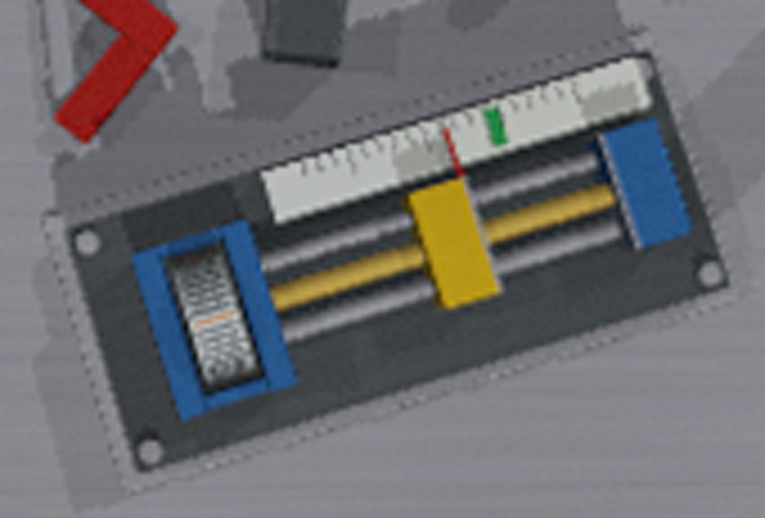

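View pics/sidez.png

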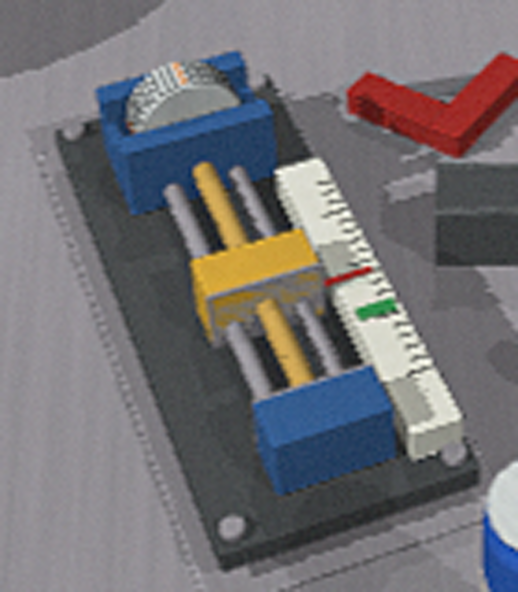

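The crops show the pointer at top-crop (453,150) and the mark at (496,126), about 22–24 mm apart. The jig is turned about 17° and the wheel centre is at about (0.5175, -0.100). I'll check that nothing obstructs the start, then move.

Run:
```python
from h import *
d=grab('side')
for p in [(150,118),(112,100),(190,100),(90,125),(285,95)]: print(p,on(d,*p,0).round(2))
print('tcp px',proj(d,state()['tcp_pos']))
```

```text
(150, 118) [0.3  0.56 0.  ]
(112, 100) [0.16 0.7  0.  ]
(190, 100) [0.41 0.67 0.  ]
(90, 125) [0.12 0.54 0.  ]
(285, 95) [0.73 0.66 0.  ]
tcp px [127.17925708  36.97514175]
```

Call:
drive_tool(increments=[[0.01,-0.07,-0.01,0,0,0,0],[0.01,-0.07,-0.01,0,0,0,0]], squeeze=40)

```text
t: 0.42
tcp_pos: [0.2732, 0.6054, 0.3013]
eef_rot: [-1.55, 0.321, -0.32]
contact_force: [0.6, 1.4, 1.2]
gripper_width: 0.0641
```

Call:
drive_tool(increments=[[0.512,0,-0.569,0,2.436,0,0],[0.512,0,-0.569,0,2.436,0,0],[0.512,0,-0.569,0,2.436,0,0],[0.512,0,-0.569,0,2.436,0,0],[0.512,0,-0.569,0,2.436,0,0],[0.512,0,-0.569,0,2.436,0,0],[0.512,0,-0.569,0,2.436,0,0],[0.512,0,-0.569,0,2.436,0,0]])

```text
t: 1.08
tcp_pos: [0.3798, 0.2882, 0.3014]
eef_rot: [-1.278, 1.094, -1.093]
contact_force: [1.3, -0.7, 0.1]
gripper_width: 0.0
```

```bash
cat >> h.py <<'E'
def go(p,hd=197):  # tool increment to reach world p with tool x heading hd (deg), tool pointing down
    s=state();R=Ro.from_rotvec(s['eef_rot']);h=np.radians(hd)
    x=np.array([np.cos(h),np.sin(h),0]);y=np.array([0,0,-1.]);Rt=Ro.from_matrix(np.array([x,y,np.cross(x,y)]).T)
    print('t',round(s['t'],2),'tcp',s['tcp_pos'].round(4),'joints',s['joint_pos'].round(2),'F',s['contact_force'].round(1))
    print('inc',(R.inv().apply(np.array(p)-s['tcp_pos'])).round(4),(R.inv()*Rt).as_rotvec().round(4))
E
python3 -c "
from h import *
go([.517,-.12,.26])"
```

```text
t 1.08 tcp [0.3798 0.2882 0.3014] joints [-1.06  0.07  0.3   1.94 -0.02  1.13 -0.6 ] F [ 1.3 -0.7  0.1]
inc [0.4246 0.0412 0.0722] [ 3.00e-04  1.43e+00 -5.00e-04]
```

Call:
drive_tool(increments=[[0.425,0.041,0.072,0,1.43,0,0],[0.425,0.041,0.072,0,1.43,0,0],[0.425,0.041,0.072,0,1.43,0,0],[0.425,0.041,0.072,0,1.43,0,0],[0.425,0.041,0.072,0,1.43,0,0],[0.425,0.041,0.072,0,1.43,0,0],[0.425,0.041,0.072,0,1.43,0,0],[0.425,0.041,0.072,0,1.43,0,0]])

```text
t: 1.75
tcp_pos: [0.4873, -0.0257, 0.2699]
eef_rot: [-0.683, 1.798, -1.797]
contact_force: [1.0, 0.6, 0.4]
gripper_width: -0.0001
```

```bash
python3 -c "
from h import *
go([.517,-.12,.26])"
```

```text
t 1.75 tcp [ 0.4873 -0.0257  0.2699] joints [-0.67  0.13  0.67  1.98 -0.09  1.06 -0.81] F [1.  0.6 0.4]
inc [0.0405 0.0099 0.0902] [ 2.000e-04  4.302e-01 -1.300e-03]
```

Call:
drive_tool(increments=[[0.04,0.01,0.09,0,0.43,0,0],[0.04,0.01,0.09,0,0.43,0,0],[0.04,0.01,0.09,0,0.43,0,0],[0.04,0.01,0.09,0,0.43,0,0],[0.04,0.01,0.09,0,0.43,0,0],[0.04,0.01,0.09,0,0.43,0,0]])

```text
t: 2.25
tcp_pos: [0.5174, -0.1171, 0.2596]
eef_rot: [-0.317, 2.058, -2.057]
contact_force: [-0.6, 0.3, -0.4]
gripper_width: -0.0001
```

Run:
```python
from h import *
go([.517,-.12,.26])
d=grab('wrist');cv2.imwrite('pics/w1.png',d['frame']);print(d['c'],d['Rc'][:,2])
for n,p in dict(wheel=(.5175,-.0998,.094),mark=(.612,-.244,.05),tcp=(state()['tcp_pos'])).items(): print(n,proj(d,p))
```

```text
t 2.25 tcp [ 0.5174 -0.1171  0.2596] joints [-0.54  0.26  0.78  1.91 -0.21  1.06 -0.94] F [-0.6  0.3 -0.4]
inc [ 0.0013 -0.0004  0.0027] [0.0003 0.0082 0.0004]
[ 0.5844551  -0.09708341  0.40244485] [-0.26412785 -0.08291315 -0.96091721]
wheel [256.7497519  181.53085526]
mark [426.44035171 125.9733609 ]
tcp [272.62541894 268.29029342]
```

View pics/w1.png

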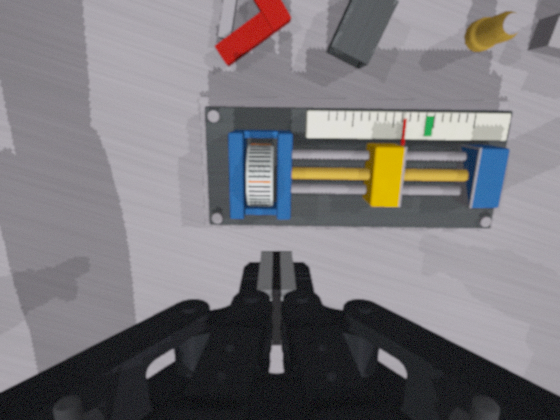

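Wrist view: wheel at (260,174), pointer (404,128), mark (430,126), shut fingertips at (276,255). I'll measure from here.

```bash
cat >> h.py <<'E'
A=np.radians(17.0); JX=np.array([np.cos(A),np.sin(A),0]); JY=np.array([-np.sin(A),np.cos(A),0])
def gap(n='wrist',save=None):
    d=grab(n);f=d['frame'];out={}
    for k,z in(('red',.0535),('green',.051)):
        b=[x for x in blobs(mask(f,*RNG[k])) if k=='green' or (np.linalg.norm(on(d,*x[1],z)[:2]-[.605,-.235])<.04)]
        if not b: print(n,'no',k);continue
        b=max(b,key=lambda x:x[0][4]);out[k]=on(d,*b[1],z);print(n,k,b[0],b[1],out[k].round(4))
    if len(out)==2: print(n,'remaining mm',round(1000*(out['red']-out['green'])@JY,2))
    if save: cv2.imwrite(save,f)
    return d
E
python3 - <<'E'
from h import *
d=gap(); gap('top'); gap('side')
f=d['frame']
for k,z in(('blue',.076),('yellow',.066)):
    for s,c,m in blobs(mask(f,*RNG[k]),80):
        r=cv2.minAreaRect(np.argwhere(m)[:,::-1].astype(np.float32));P=[on(d,*p,z) for p in cv2.boxPoints(r)]
        print(k,s,on(d,*c,z).round(4),[p[:2].round(4).tolist() for p in P])
for u,v in((260,142),(260,206),(248,174),(273,174)): print(on(d,u,v,.09).round(4))
# rail angle
g=cv2.inRange(cv2.cvtColor(f,cv2.COLOR_BGR2HSV),np.array([0,0,195]),np.array([180,40,255]))
b=max(blobs(g),key=lambda x:x[0][4]);P=[on(d,*p,.049) for p in cv2.boxPoints(cv2.minAreaRect(np.argwhere(b[2])[:,::-1].astype(np.float32)))];print('rail',[p[:2].round(4).tolist() for p in P])
E
```

```text
wrist red [401, 120, 5, 26, 43] [403.3, 135.3] [ 0.5969 -0.2239  0.0535]
wrist green [425, 117, 9, 19, 122] [429.1, 125.7] [ 0.6132 -0.2453  0.051 ]
wrist remaining mm 25.27
top no red
top green [343, 219, 5, 8, 22] [344.8, 222.8] [ 0.6113 -0.2435  0.051 ]
side red [258, 277, 12, 5, 17] [263.5, 279.1] [ 0.6009 -0.2228  0.0535]
side green [267, 286, 10, 5, 28] [271.2, 288.1] [ 0.6136 -0.2451  0.051 ]
side remaining mm 25.02
blue [229, 130, 65, 90, 3262] [ 0.5222 -0.1001  0.076 ] [[0.5522, -0.0612], [0.5699, -0.1173], [0.4884, -0.1443], [0.4693, -0.0841]]
blue [473, 145, 36, 64, 1588] [ 0.5854 -0.3103  0.076 ] [[0.5523, -0.3083], [0.6079, -0.2817], [0.6171, -0.3122], [0.5619, -0.3404]]
yellow [466, 13, 48, 39, 1100] [ 0.6998 -0.2541  0.066 ] [[0.6963, -0.2302], [0.7231, -0.2616], [0.7071, -0.2817], [0.6795, -0.2501]]
yellow [293, 143, 112, 65, 3125] [ 0.5515 -0.2015  0.066 ] [[0.5068, -0.1354], [0.5691, -0.1225], [0.5889, -0.2244], [0.5271, -0.2429]]
yellow [405, 169, 64, 13, 771] [ 0.5707 -0.2651  0.066 ] [[0.5672, -0.2338], [0.5857, -0.2924], [0.5749, -0.2977], [0.5562, -0.2386]]
[ 0.5518 -0.0918  0.09  ]
[ 0.4953 -0.1089  0.09  ]
[ 0.521  -0.0897  0.09  ]
[ 0.5279 -0.1114  0.09  ]
rail [[0.5895, -0.1276], [0.6147, -0.207], [0.5915, -0.2168], [0.5658, -0.1357]]
```

```bash
python3 -c "
from h import *
go(np.array([.5195,-.1005,.105])-.018*JX)"
```

```text
t 2.45 tcp [ 0.5176 -0.1163  0.2598] joints [-0.54  0.26  0.78  1.91 -0.21  1.06 -0.94] F [ 1.  -0.4  0.4]
inc [ 0.0115  0.1548 -0.0146] [ 0.0006  0.009  -0.0005]
```

Call:
drive_tool(increments=[[0.0115,0.03,-0.0145,0,0.009,0,0],[0.0115,0.07,-0.0145,0,0.009,0,0],[0.0115,0.11,-0.0145,0,0.009,0,0],[0.0115,0.14,-0.0145,0,0.009,0,0],[0.0115,0.155,-0.0145,0,0.009,0,0],[0.0115,0.155,-0.0145,0,0.009,0,0],[0.0115,0.155,-0.0145,0,0.009,0,0]])

```text
t: 3.03
tcp_pos: [0.502, -0.1067, 0.1047]
eef_rot: [-0.308, 2.064, -2.063]
contact_force: [0.8, -0.6, 0.5]
gripper_width: 0.0001
```

Run:
```python
from h import *
go(np.array([.5195,-.1005,.0905])-.018*JX)
d=gap(save='pics/w2.png')
print(proj(d,state()['tcp_pos']))
```

```text
t 3.03 tcp [ 0.502  -0.1067  0.1047] joints [-0.43  0.45  0.66  2.08 -0.41  0.73 -0.79] F [ 0.8 -0.6  0.5]
inc [-0.0005  0.0142 -0.0008] [ 0.0003 -0.002   0.0011]
wrist red [523, 104, 15, 47, 256] [530.7, 128.4] [ 0.5989 -0.2233  0.0535]
wrist no green
[274.69892373 268.01258049]
```

View pics/w2.png

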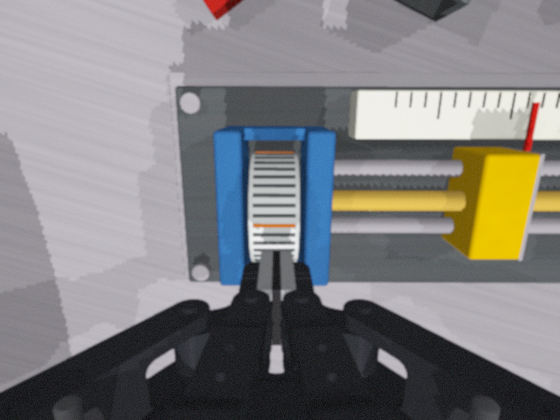

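Laterally the fingertip (276) lies over the wheel (274). First stroke.

Call:
drive_tool(increments=[[0,0.014,-0.001,0,0,0,0],[0,0.0145,-0.001,0,0,0,0],[-0.007,0.0145,-0.001,0,0,0,0],[-0.014,0.0145,-0.001,0,0,0,0],[-0.021,0.0145,-0.001,0,0,0,0],[-0.028,0.0145,-0.001,0,0,0,0],[-0.035,0.0145,-0.001,0,0,0,0],[-0.036,0.0145,-0.001,0,0,0,0]])

```text
t: 3.75
tcp_pos: [0.5385, -0.0947, 0.0915]
eef_rot: [-0.304, 2.061, -2.062]
contact_force: [-0.4, 0.3, -0.1]
gripper_width: 0.0001
```

Run:
```python
from h import *
go(np.array([.5195,-.1005,.0905])+.018*JX)
gap();gap('side')
```

```text
t 3.75 tcp [ 0.5385 -0.0947  0.0915] joints [-0.42  0.52  0.63  2.02 -0.45  0.74 -0.8 ] F [-0.4  0.3 -0.1]
inc [ 0.0019  0.001  -0.    ] [-0.0005 -0.0014 -0.0028]
wrist red [537, 178, 15, 47, 266] [543.9, 202.5] [ 0.6007 -0.2279  0.0535]
wrist no green
side red [259, 279, 12, 5, 19] [264.1, 281.0] [ 0.6017 -0.2278  0.0535]
side green [290, 58, 17, 9, 29] [297.5, 60.6] [0.7844 0.8154 0.051 ]
side remaining mm -944.25
```

Call:
drive_tool(increments=[[0.002,-0.02,0,0,0,0,0],[0.02,-0.02,0,0,0,0,0],[0.038,-0.018,0,0,0,0,0],[0.038,0.001,0,0,0,0,0],[0.038,0.0015,0,0,0,0,0],[0.032,0.0015,0,0,0,0,0],[0.025,0.0015,0,0,0,0,0],[0.018,0.0015,0,0,0,0,0]])

```text
t: 4.52
tcp_pos: [0.5193, -0.1009, 0.0898]
eef_rot: [-0.304, 2.065, -2.063]
contact_force: [-2.7, 0.9, 11.9]
gripper_width: -0.0
```

Call:
drive_tool(increments=[[-0.007,0,0,0,0,0,0],[-0.014,0,0,0,0,0,0],[-0.019,0,0,0,0,0,0],[-0.019,0,0,0,0,0,0]])

```text
t: 4.85
tcp_pos: [0.5394, -0.0949, 0.0896]
eef_rot: [-0.303, 2.061, -2.062]
contact_force: [3.5, 1.4, 4.2]
gripper_width: 0.0002
```

```bash
sed -i "s/k=='green' or (np.linalg/(np.linalg/" h.py; sed -i "s/    return d$/    M=np.array([.6134,-.2452,.05])\n    if 'red' in out: print(n,'rem (fixed mark) mm',round(1000*(out['red']-M)@JY,2))\n    return d/" h.py; tail -18 h.py | head -3
python3 - <<'E'
from h import *
go(np.array([.5195,-.1005,.0905])+.018*JX)
gap();gap('side')
E
```

```text
RNG=dict(yellow=([18,120,90],[32,255,255]),green=([50,110,60],[85,255,255]),blue=([100,120,50],[125,255,255]),red=([0,150,80],[6,255,255]))
def go(p,hd=197):  # tool increment to reach world p with tool x heading hd (deg), tool pointing down
    s=state();R=Ro.from_rotvec(s['eef_rot']);h=np.radians(hd)
t 4.85 tcp [ 0.5394 -0.0949  0.0896] joints [-0.42  0.52  0.62  2.01 -0.45  0.74 -0.79] F [3.5 1.4 4.2]
inc [ 0.0027 -0.0009 -0.0005] [-0.001  -0.0019 -0.0026]Traceback (most recent call last):
  File "<stdin>", line 3, in <module>
  File "h.py", line 28, in gap
    d=grab(n);f=d['frame'];out={}
  File "h.py", line 11, in grab
    if 'red' in out: print(n,'rem (fixed mark) mm',round(1000*(out['red']-M)@JY,2))
                ^^^
NameError: name 'out' is not defined. Did you mean: 'oct'?
```

My edit also changed `grab`, so I'll fix that.

```bash
python3 - <<'E'
L=open('h.py').read().split('\n')
i=[k for k,l in enumerate(L) if l.startswith('    M=np')]
del L[i[0]:i[0]+2]
open('h.py','w').write('\n'.join(L))
E
python3 - <<'E'
from h import *
gap();gap('side')
E
```

```text
wrist red [550, 189, 10, 38, 171] [556.2, 212.7] [ 0.5982 -0.2358  0.0535]
wrist no green
wrist rem (fixed mark) mm 13.43
side red [260, 282, 13, 5, 17] [265.9, 283.9] [ 0.6046 -0.2357  0.0535]
side green [267, 286, 10, 5, 26] [271.3, 288.4] [ 0.6138 -0.2458  0.051 ]
side remaining mm 12.4
side rem (fixed mark) mm 11.68
```

Call:
drive_tool(increments=[[0.002,-0.02,0,0,0,0,0],[0.02,-0.02,0,0,0,0,0],[0.038,-0.018,0,0,0,0,0],[0.038,0,0,0,0,0,0],[0.038,0,0,0,0,0,0],[0.032,0,0,0,0,0,0],[0.025,0,0,0,0,0,0],[0.018,0,0,0,0,0,0]])

```text
t: 5.67
tcp_pos: [0.5192, -0.1007, 0.0893]
eef_rot: [-0.306, 2.066, -2.064]
contact_force: [-2.1, -0.1, 14.4]
gripper_width: 0.0001
```

Call:
drive_tool(increments=[[-0.007,0,0,0,0,0,0],[-0.01,0,0,0,0,0,0],[-0.01,0,0,0,0,0,0],[-0.01,-0.02,0,0,0,0,0],[-0.01,-0.02,0,0,0,0,0]])

```text
t: 6.08
tcp_pos: [0.5302, -0.098, 0.1105]
eef_rot: [-0.303, 2.063, -2.064]
contact_force: [-0.2, -0.9, 0.5]
gripper_width: -0.0001
```

Run:
```python
from h import *
go(np.array([.5195,-.1005,.105])-.018*JX)
gap();gap('side')
```

```text
t 6.08 tcp [ 0.5302 -0.098   0.1105] joints [-0.44  0.48  0.66  2.02 -0.42  0.77 -0.81] F [-0.2 -0.9  0.5]
inc [ 0.029   0.0055 -0.0007] [-0.0005 -0.0034 -0.0013]
wrist red [538, 156, 14, 44, 222] [544.8, 179.0] [ 0.6045 -0.2409  0.0535]
wrist green [549, 151, 11, 32, 244] [555.4, 167.8] [ 0.6124 -0.2456  0.051 ]
wrist remaining mm 6.78
wrist rem (fixed mark) mm 6.72
side red [261, 285, 8, 4, 11] [264.5, 286.6] [ 0.6015 -0.2422  0.0535]
side green [267, 286, 10, 5, 30] [271.2, 288.0] [ 0.6137 -0.2448  0.051 ]
side remaining mm 6.01
side rem (fixed mark) mm 6.3
```

Call:
drive_tool(increments=[[0.025,0,0,0,0,0,0],[0.025,0.018,0,0,0,0,0],[0.025,0.02,0,0,0,0,0],[0.019,0.02,0,0,0,0,0],[0.012,0.02,0,0,0,0,0],[0.006,0.02,0,0,0,0,0],[0.006,0.02,0,0,0,0,0],[0.006,0,0,0,0,0,0]])

```text
t: 6.85
tcp_pos: [0.522, -0.0985, 0.1062]
eef_rot: [-0.312, 2.066, -2.064]
contact_force: [-0.6, 0.7, -1.0]
gripper_width: 0.0
```

Call:
drive_tool(increments=[[0,-0.06,0.03,0,0,0,0],[0,-0.08,0.06,0,0,0,0],[0,-0.08,0.06,0,0,0,0],[0,-0.08,0.06,0,0,0,0]])

```text
t: 7.18
tcp_pos: [0.5428, -0.1609, 0.1916]
eef_rot: [-0.296, 2.061, -2.067]
contact_force: [0.4, -0.4, -0.1]
gripper_width: 0.0003
```

Run:
```python
from h import *
go(np.array([.5195,-.1005,.105])-.015*JX)
d=gap();gap('side')
f=d['frame'];u,v=map(int,proj(d,[.61,-.243,.05]));c=f[max(0,v-60):v+60,max(0,u-80):u+80]
cv2.imwrite('pics/w3.png',cv2.resize(c,None,fx=4.5,fy=4.5,interpolation=2))
```

```text
t 7.18 tcp [ 0.5428 -0.1609  0.1916] joints [-0.39  0.41  0.73  1.9  -0.34  0.95 -0.78] F [ 0.4 -0.4 -0.1]
inc [ 0.0205  0.0863 -0.0647] [-0.0038 -0.0072 -0.0043]
wrist red [394, 136, 5, 31, 94] [396.2, 152.2] [ 0.6052 -0.2449  0.0535]
wrist green [397, 132, 9, 22, 86] [401.8, 140.5] [ 0.6151 -0.2466  0.051 ]
wrist remaining mm 4.56
wrist rem (fixed mark) mm 2.7
side red [262, 285, 13, 5, 17] [268.1, 287.1] [ 0.6081 -0.2443  0.0535]
side green [267, 286, 10, 5, 21] [271.5, 288.4] [ 0.6141 -0.2459  0.051 ]
side remaining mm 3.32
side rem (fixed mark) mm 2.46
```

View pics/w3.png

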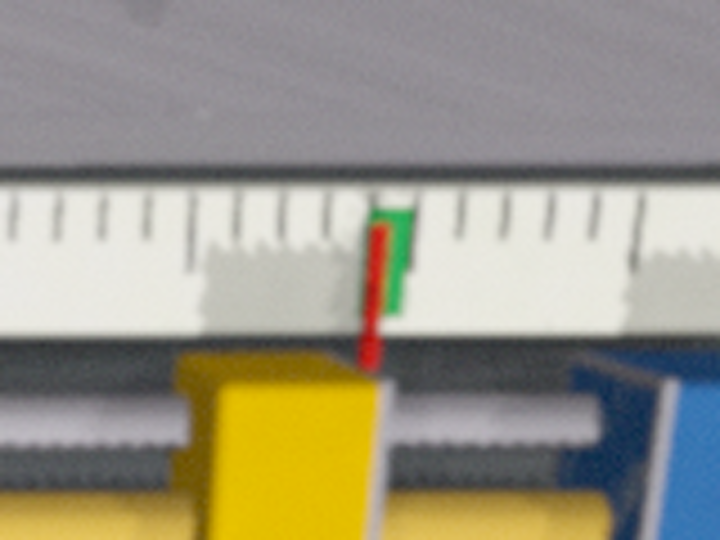

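The needle stands on the near part of the green band. About 3 mm remain after correcting for parallax and occlusion, so the last stroke is about 14 mm of rim travel.

Call:
drive_tool(increments=[[0.0205,0.03,-0.0647,-0.004,-0.007,-0.004,0],[0.0205,0.06,-0.0647,-0.004,-0.007,-0.004,0],[0.0205,0.085,-0.0647,-0.004,-0.007,-0.004,0],[0.0205,0.086,-0.0647,-0.004,-0.007,-0.004,0],[0.0205,0.086,-0.0647,-0.004,-0.007,-0.004,0]])

```text
t: 7.7
tcp_pos: [0.5005, -0.0995, 0.1007]
eef_rot: [-0.326, 2.068, -2.059]
contact_force: [1.4, 0.3, 0.5]
gripper_width: 0.0002
```

```bash
python3 -c "
from h import *
go(np.array([.5195,-.1005,.0893])-.015*JX)"
```

```text
t 7.7 tcp [ 0.5005 -0.0995  0.1007] joints [-0.44  0.46  0.65  2.08 -0.42  0.74 -0.79] F [1.4 0.3 0.5]
inc [-0.003   0.0113  0.0066] [0.0061 0.0057 0.0103]
```

Call:
drive_tool(increments=[[-0.003,0,0.0066,0.006,0.0057,0.01,0],[-0.003,0,0.0066,0.006,0.0057,0.01,0]])

```text
t: 7.87
tcp_pos: [0.5099, -0.1081, 0.1043]
eef_rot: [-0.294, 2.056, -2.063]
contact_force: [0.3, -1.3, -0.2]
gripper_width: 0.0001
```

```bash
python3 -c "
from h import *
go(np.array([.5195,-.1005,.0893])-.015*JX)"
```

```text
t 7.87 tcp [ 0.5099 -0.1081  0.1043] joints [-0.43  0.46  0.66  2.07 -0.42  0.73 -0.78] F [ 0.3 -1.3 -0.2]
inc [ 0.0037  0.0149 -0.0045] [-0.0047 -0.0036 -0.0095]
```

Call:
drive_tool(increments=[[0,0,0,0,0,0,0],[0,0,0,0,0,0,0],[0,0,0,0,0,0,0]])

```text
t: 8.12
tcp_pos: [0.5084, -0.1066, 0.1035]
eef_rot: [-0.297, 2.059, -2.061]
contact_force: [-0.1, 0.3, -0.8]
gripper_width: -0.0001
```

```bash
python3 -c "
from h import *
go(np.array([.5195,-.1005,.0893])-.015*JX)"
```

```text
t 8.12 tcp [ 0.5084 -0.1066  0.1035] joints [-0.43  0.46  0.66  2.08 -0.42  0.73 -0.78] F [-0.1  0.3 -0.8]
inc [ 0.0027  0.0142 -0.0026] [-0.0024 -0.0022 -0.0075]
```

Settled. Now the last stroke, 14 mm, then a straight lift.

Call:
drive_tool(increments=[[0.0027,0.008,-0.0026,-0.002,-0.002,-0.007,0],[0.0027,0.014,-0.0026,-0.002,-0.002,-0.007,0],[0.0027,0.014,-0.0026,-0.002,-0.002,-0.007,0],[-0.003,0.014,-0.0026,-0.002,-0.002,-0.007,0],[-0.008,0.014,-0.0026,-0.002,-0.002,-0.007,0],[-0.0115,0.014,-0.0026,-0.002,-0.002,-0.007,0],[-0.0115,0.014,-0.0026,-0.002,-0.002,-0.007,0],[-0.0115,-0.01,-0.0026,-0.002,-0.002,-0.007,0]])

```text
t: 8.78
tcp_pos: [0.5161, -0.0994, 0.1101]
eef_rot: [-0.317, 2.065, -2.063]
contact_force: [-0.6, 0.6, 0.1]
gripper_width: -0.0
```

Call:
drive_tool(increments=[[0,-0.04,0.03,0,0,0,0],[0,-0.08,0.06,0,0,0,0],[0,-0.08,0.09,0,0,0,0],[0,-0.08,0.12,0,0,0,0],[0,-0.08,0.12,0,0,0,0],[0,-0.08,0.12,0,0,0,0]])

```text
t: 9.28
tcp_pos: [0.5527, -0.2169, 0.1923]
eef_rot: [-0.307, 2.064, -2.065]
contact_force: [-0.1, 0.3, -0.2]
gripper_width: -0.0003
```

Run:
```python
from h import *
go(np.array([.5195,-.1005,.105])-.015*JX)
d=gap();gap('side');print('cam',d['c'])
f=d['frame'];u,v=map(int,proj(d,[.61,-.243,.05]));print(u,v);c=f[max(0,v-60):v+60,max(0,u-80):u+80]
cv2.imwrite('pics/w4.png',cv2.resize(c,None,fx=4.5,fy=4.5,interpolation=2))
```

```text
t 9.28 tcp [ 0.5527 -0.2169  0.1923] joints [-0.27  0.46  0.73  1.83 -0.36  0.98 -0.67] F [-0.1  0.3 -0.2]
inc [ 0.013   0.0873 -0.121 ] [-0.0004 -0.0028  0.0017]
wrist red [328, 127, 5, 32, 81] [330.6, 145.0] [ 0.6046 -0.248   0.0535]
wrist green [326, 123, 10, 23, 53] [328.8, 130.0] [ 0.6152 -0.2431  0.051 ]
wrist remaining mm -1.54
wrist rem (fixed mark) mm -0.12
side red [267, 286, 8, 4, 13] [270.7, 287.4] [ 0.6128 -0.2456  0.0535]
side green [268, 287, 9, 4, 11] [272.5, 288.6] [ 0.6159 -0.2466  0.051 ]
side remaining mm 1.9
side rem (fixed mark) mm -0.17
cam [ 0.62014775 -0.1975264   0.33509763]
326 136
```

View pics/w4.png

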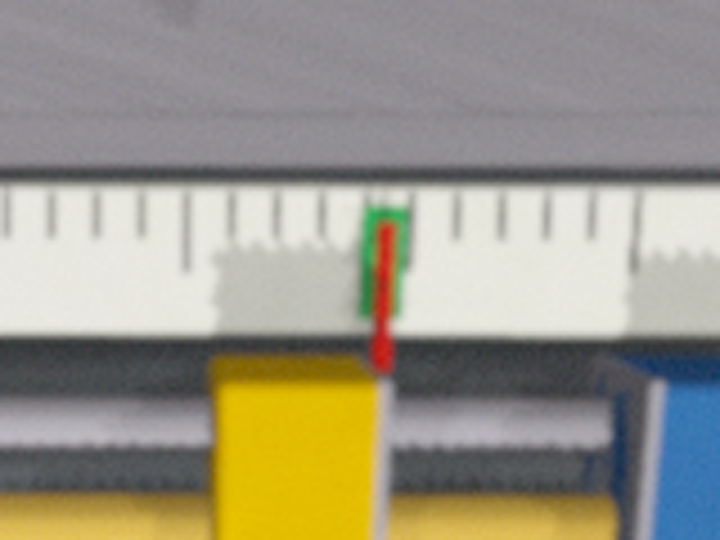

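The needle (385,235) stands in the middle of the green band (363–409), and the hand is clear at z 0.19. Handing in.

```bash
python3 -c "
from h import *
s=state();print(s['contact_force'].round(1),abs(s['joint_velocities']).max());print(robot.hand_in())"
```

```text
[ 0.1  0.1 -0. ] 0.020306358711283865
the job is handed in; nothing more can be done
None
```

I rolled the wheel closed in five fingertip strokes, and the red pointer now stands on the green mark. The job was handed in at about 9.3 s of the 51 s allowed.

**Pointer position:** The last close wrist picture shows the needle within about 0.5 mm of the middle of the band. Measured against the mark position found at the start, the offset is -0.1 mm from the wrist camera and -0.2 mm from the side camera.

**Disagreeing check:** Measured against the visible green instead, the two views gave -1.5 mm (wrist) and +1.9 mm (side). I put that down to the needle covering part of the band. Both values are still within the 3 mm limit.

**Hand clear:** The hand was about 0.19 m above the bench, and the contact force read about zero.

**Not checked:** I did not measure the bystanders again at the end. The hand was never brought near them.

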